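# Unmould a brittle wax puck

## Task

Free the dark red sealing-wax puck from the mould: press the mould ring fully down on its ejector stand, so that the fixed post pushes the loose base and the puck up through the ring, then take the puck (without its base disc) from above and set it down flat on the free half of the oval tray. The wax is brittle: grip it lightly, with no more than 35 N per finger, and put it down gently, without dropping it or pressing it hard onto the tray. Leave the green puck, the glass and the bottle as they are.

Things in the scene. Friction and masses are not known exactly. Their poses are not given: they have to be found in the camera images.
- puck: dark red sealing-wax puck, a plain upright cylinder 54 mm in diameter and 26 mm high, about 70 g, brittle; origin at the centre of its underside, z up. It starts sunk inside the mould ring, standing loose on the base disc, its top 1 to 4 mm below the ring's rim. The clearance to the ring is 2 mm all round.
- disc: loose steel base disc, 55 mm in diameter, 4 mm thick, lying on the post under the puck; origin at the centre of its underside. It stays on the post when the puck is lifted.
- stand: fixed dark steel ejector stand on the table: foot plate 96 mm (x) by 156 mm (y), 12 mm thick, with a fixed upright post 44 mm in diameter whose top is 48 mm above the table; origin under the post's axis at table height; z up, y through the two press lugs of the ring
- ring (a joint): downward travel (m) of the aluminium mould ring on the stand: 0 = top, 0.030 = fully down on its stop. Slides straight down; a press of about 5 N moves it; it stays where left. Ring: outer diameter 70, inner 58, height 37 mm; rim 82 mm above the table at 0, and 52 mm at 0.030, level with the puck's underside, so that the puck stands bare above the rim.
- pad_left (a point): centre of the top face of the press lug at the stand's +y side, 60 mm from the ring's axis, level with the rim; it moves with the ring. The lug is 30 mm wide (x), 8 mm thick and reaches to 73 mm from the axis; its black pad is 26 by 24 mm. Pressing one lug alone is enough.
- pad_right (a point): the same on the stand's -y side
- tray: fixed enamelled oval tray, 126 mm (x) by 172 mm (y), dark blue with a pattern; origin at the centre of its underside; the flat floor is 2 mm above the table, 100 mm by 144 mm; its low rim stands 12 mm high. (A fixed wooden drawer box, 118 mm high, stands near the robot at world x 0.21 to 0.41, y -0.11 to 0.07 m: carry things well above it.)
- tray_free_spot (a point): centre of the tray's free half, on its floor: 36 mm from the tray's centre toward the tray's -y end
- green_puck: dark green wax puck of the same size, loose, standing on the other half of the tray, 36 mm from its centre toward its +y end; origin at the centre of its underside
- tumbler: clear drinking glass, 80 mm wide, 90 mm high, loose, at the back of the table; origin at the centre of its underside
- green_bottle: green wine bottle, 73 mm wide, 296 mm high, loose, at the back left of the table; origin at the centre of its underside

How it is judged (in metres and radians):
On the way, in this order (a step that is already met when the one before it is completed fails the run):
1. the mould ring is pressed fully down (at least 26 of 30 mm), the puck standing up through it (value of joint ring above 0.026 m), for 0.2 s.
2. the puck is lifted clear of the stand, the base disc staying on the post (z of puck in the frame of stand above 0.075 m and z of disc in the frame of stand below 0.052 m), for 0.2 s.
At the end, for the whole second after the job is handed in: the red puck stands upright, flat and at rest on the tray floor, its centre within 25 mm of the centre of the free half; the base disc still lies on the post (within 12 mm of its axis); the ring is still down (at least 24 mm) (horizontal distance between puck and tray_free_spot below 0.025 m and z of puck in the frame of tray_free_spot between -0.003 and 0.004 m and angle between puck's own z axis and vertical below 0.1 rad and linear speed of puck below 0.02 m/s and horizontal distance between disc and stand below 0.012 m and height (world z) of disc above 0.044 m and value of joint ring above 0.024 m); the robot touches nothing.
It fails at once if the red puck is squeezed or pushed by the fingers with more than 90 N in all (both fingers together) (contact force between the fingers and puck above 90 N).
It fails at once if the red puck is pressed on the tray with more than 40 N (contact force between puck and tray above 40 N).
It fails at once if the red puck is dropped: it falls free of the fingers at more than 0.45 m/s, as from over 10 mm (contact force between the fingers and puck below 0.2 N and linear speed of puck above 0.45 m/s).
It fails at once if the green puck is moved by more than 10 mm (distance of green_puck from where it was at the start of the episode above 0.01 m).
It fails at once if the glass or the bottle is moved by more than 15 mm (distance of any of tumbler, green_bottle from where it was at the start of the episode above 0.015 m).
It also fails if it takes over 58 s, if anything falls off the work surface, if the arm or the gripper's body presses on something with over 40 N, if the wrist force passes 120 N, or if a joint passes its speed limit or range.

## Robot

A 6-joint arm with a two-finger parallel gripper is mounted at the origin on a cart in front of the work surface, level with it; the furniture and walls round the work are solid. World frame = base frame: x ahead of the robot, y to its left, z up, the work surface at z = 0. Lengths are in m, angles in degrees, forces in N, time in s.
With the tool pointing down it reaches from about 0.275 to 0.875 m from the base axis. Payload 12.5 kg.
Tool frame: the origin (TCP) lies on the front face of the gripper's body, between the roots of the fingers; the fingertips stand 73 mm ahead of it and the grasp point (between the pads) lies 54 mm ahead of it (ctrl.finger_overhang is the distance from the TCP to the fingertips, in m); z points along the fingers, y is the line along which they close (so a half turn about z gives the same grasp; the last joint's range is limited). The gripper opens to 85 mm and grips with 20 to 120 N. Pads are 22 mm wide; open, the fingers measure 114 mm over their backs; the gripper's body (76 mm by 85 mm) begins 54 mm behind the grasp point. The pads swing forward as they close: fully open they stand 13 mm farther back than shut.
Start: joints at [68.892, 20.094, 94.641, -0, 65.266, -4.847], TCP at [0.154, 0.528, 0.304] pointing down, gripper open.
Joint ranges: [-157.81, 157.81], [-45, 120.19], [0.68, 151.7], [-89.99, 269.99], [4.06, 180], [-164.3, 164.3]. Speed limits (degrees/s): [127.2, 127.2, 159.86, 180, 180, 180].

## Interface

Orientations are given as [roll, pitch, yaw] about the fixed x, y, z axes, in that order (R = Rz(yaw) Ry(pitch) Rx(roll)).
In Python, from bench import ctrl, optics, job, read_state gives the robot as it stands (ctrl), with the cameras (optics), the job (job) and the readings as plain functions.
- The arm moves only by the tool shift_gripper, called after "Call:" by a JSON object that holds its "method" and its "body", one argument or row to a line. Schema: {"type":"object","properties":{"rows":{"type":"array","items":{"type":"array","items":{"type":"array","items":{"type":"number"},"minItems":5,"maxItems":5},"minItems":1,"maxItems":8},"minItems":1,"maxItems":1},"squeeze":{"type":"number"},"only":{"type":"string"},"quiet":{"type":"boolean"},"lines":{"type":"string"}},"required":["rows"],"additionalProperties":false}. rows is a list that holds a single list of rows (three levels of brackets), with 1 to 8 rows, each of 5 numbers: dx, dy, dz in m, then a turn about the tool's z in degrees, then the opening from 0.0 (shut) to 1.0 (fully open); each row shifts and turns the commanded pose from where the row before left it, along the tool's axes as they then stand; what a row does not reach is not made up. A row lasts 1/8 s, in which the tool goes at most 0.0625 m and 10.7 degrees, less where a joint would pass 70% of its speed; a pose out of reach is approached as far as the arm can. The fingers move at their own pace and stop on an object; squeeze is the grip in N (left out, the last holds). Time passes only in rows, so rows that do not move let the fingers close. The tool returns the time, the measured TCP pose, the force, the opening and the grip force at its end. only (a regular expression) keeps the lines of the reply that match it, lines (a string "A,B") keeps lines A to B, and quiet returns only ok. Input that does not fit is refused with a message, and nothing moves.
- read_state(): the state, without advancing time (a new reading comes with each control period).
- optics.capture(name): name is "scene" or "top"; returns a dict with "img" (400x640x3 uint8, red, green, blue), "fx", "fy", "cx", "cy" (pixels), "xyz" and "attitude" of the camera in the world. Camera axes: x right, y down, z forward; pixel columns grow to the right and rows downward; lengths in m; the calibration is good to about 2 mm. A picture is of the moment at which its call begins. There is no depth.
- job.sign_off(): hands the job in; it is judged then, once.
The state is a dict: "time": time; "q": joint angles; "joint_velocities": joint speeds; "tau": joint torques, N m; "position": TCP position; "eef_rot": TCP orientation; "wrist_force": force on the tool from outside, world axes, zero at the start; "torque": the same for the moment, N m; "opening": opening from 0.0 (shut) to 1.0 (fully open); "grasp_force": force on a finger pad.
Only numpy, scipy, OpenCV 4.12 (cv2) and the standard library are available. Lean on these libraries where they do the work, as an engineer would, in place of code of your own. Each camera call takes 0.05 s, during which the arm holds its last target. There are 200 camera calls.

## Working session

There is one attempt and no reset: what is moved stays moved. The work goes in short steps, Python scripts to look and compute and a tool call to move; the robot and the scene stay as the last step left them, time stands still between calls to the robot, and variables do not carry over. Pictures are saved under pics/ and viewed, at most 10 in all, crops included, and the job is handed in when it is done.

```bash
ls; mkdir -p pics; python3 - <<'E'
from bench import ctrl, optics, job, read_state
import cv2
for n in("scene","top"):
    c=optics.capture(n); cv2.imwrite(f"pics/{n}0.png",c["img"][:,:,::-1])
    print(n,{k:c[k] for k in c if k!="img"})
s=read_state(); print({k:s[k] for k in("time","position","eef_rot","opening","wrist_force")})
E
```

```text
bench.py
pics
scene {'fx': 431.5689319573942, 'fy': 431.5689319573942, 'cx': 317.9529459508452, 'cy': 194.71602113933508, 'xyz': array([-0.03781413, -0.71952717,  1.04286824]), 'attitude': array([-134.17345228,   -0.87497231,  -38.41489765])}
top {'fx': 466.5904853157637, 'fy': 466.5904853157637, 'cx': 326.15703802782406, 'cy': 200.5129923699794, 'xyz': array([ 0.01744877, -0.04976621,  1.17135478]), 'attitude': array([-150.6893867 ,    0.1665035 ,  -79.17912563])}
{'time': 0.1, 'position': array([0.1539016 , 0.52781267, 0.30342074]), 'eef_rot': array([-1.79942031e+02, -5.89351043e-03,  1.63742200e+02]), 'opening': 0.9984097616602845, 'wrist_force': array([0.46973085, 0.38078528, 0.33010551])}
```

View pics/scene0.png

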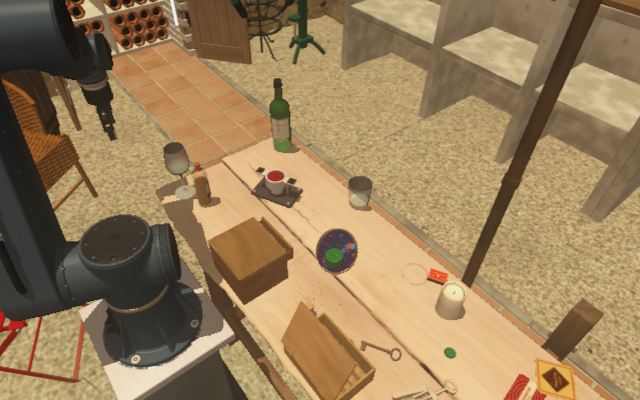

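View pics/top0.png

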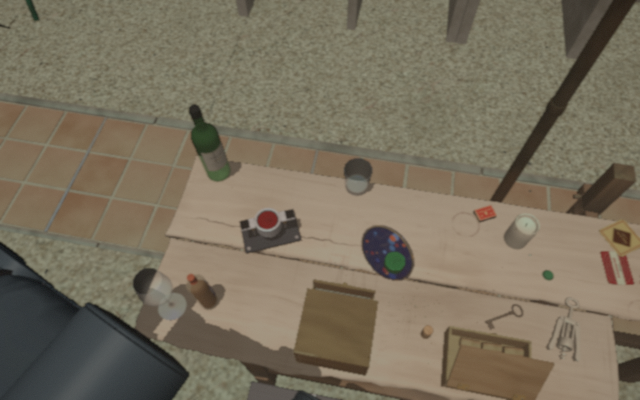

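The scene view shows the ring at about (275,180), the tray at (337,252) with the green puck at (334,256), the glass at (360,192) and the bottle at (281,125). In the top view the ring is at (267,222), its pads at (244,226) and (291,214), the tray at (387,252) and the green puck at (395,260). Next I'll make enlarged crops with colour masks.

```bash
cat > h.py <<'E'
import numpy as np, cv2
from scipy.spatial.transform import Rotation as R
def ray(c,u,v):
    d=R.from_euler('xyz',c["attitude"],degrees=True).apply([(u-c["cx"])/c["fx"],(v-c["cy"])/c["fy"],1.])
    return np.array(c["xyz"]),d/np.linalg.norm(d)
def plane(c,u,v,z):
    o,d=ray(c,u,v); return o+d*(z-o[2])/d[2]
def tri(c1,p1,c2,p2):
    o1,d1=ray(c1,*p1); o2,d2=ray(c2,*p2)
    s=np.linalg.lstsq(np.stack([d1,-d2],1),o2-o1,rcond=None)[0]
    a=o1+d1*s[0]; b=o2+d2*s[1]; return (a+b)/2,np.linalg.norm(a-b)
def blobs(img,lo,hi,box,amin=15):
    "components of an HSV mask in box (u0,v0,u1,v1): area, centroid, contour"
    u0,v0,u1,v1=box
    m=cv2.inRange(cv2.cvtColor(img,cv2.COLOR_RGB2HSV)[v0:v1,u0:u1],np.array(lo),np.array(hi))
    n,l,s,c=cv2.connectedComponentsWithStats(m)
    out=[]
    for i in range(1,n):
        if s[i,4]>=amin:
            k=cv2.findContours((l==i).astype(np.uint8),0,cv2.CHAIN_APPROX_NONE)[0][0][:,0]+[u0,v0]
            out.append((int(s[i,4]),c[i]+[u0,v0],k))
    return sorted(out,key=lambda b:-b[0])
E
python3 - <<'E'
from bench import ctrl, optics, job, read_state
from h import *
S=optics.capture("scene");T=optics.capture("top")
B={"scene":[(245,155,310,215),(305,220,370,280)],"top":[(230,195,310,260),(355,220,420,285)]}
tiles=[]
for n,c in(("scene",S),("top",T)):
    for u0,v0,u1,v1 in B[n]: tiles.append(cv2.resize(c["img"][v0:v1,u0:u1,::-1],(400,300),interpolation=cv2.INTER_CUBIC))
    a,b=B[n]
    for nm,lo,hi,bx in(("red",(0,120,50),(8,255,255),a),("black",(0,0,0),(180,255,38),a),("green",(45,90,30),(80,255,255),b),("blue",(105,40,10),(150,255,140),b)):
        for q in blobs(c["img"],lo,hi,bx)[:4]: print(n,nm,q[0],q[1].round(1),cv2.boundingRect(q[2].astype(np.int32)))
cv2.imwrite("pics/crops.png",np.vstack([np.hstack(tiles[:2]),np.hstack(tiles[2:])]))
E
```

```text
scene red 133 [275.4 175.6] (268, 171, 16, 10)
scene green 205 [333.7 255.1] (325, 248, 18, 15)
scene blue 34 [344.3 248.4] (341, 243, 7, 11)
scene blue 21 [324.7 265.4] (322, 263, 6, 6)
scene blue 20 [340.4 234.9] (338, 233, 6, 5)
top red 248 [267.  219.5] (258, 212, 19, 16)
top green 315 [394.4 261.5] (385, 252, 20, 20)
top blue 1107 [384.3 250.3] (364, 228, 47, 51)
```

View pics/crops.png

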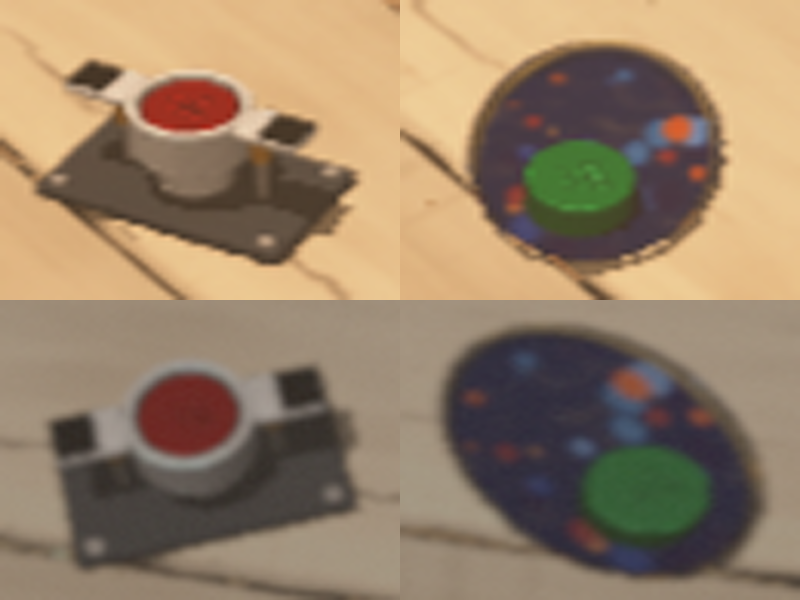

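The crops show the ring with its two lugs. The black pads are at about (260,170) and (292,181) in scene, and (245,225) and (290,214) in top. The tray is clear, with the green puck at its lower end and the other half free. Now I'll triangulate.

```bash
cat > m.py <<'E'
from bench import ctrl, optics, job, read_state
from h import *
S=optics.capture("scene");T=optics.capture("top")
def one(c,lo,hi,bx):
    b=blobs(c["img"],lo,hi,bx,8)[0]; return b
def ell(b): return np.array(cv2.fitEllipse(cv2.convexHull(b[2].astype(np.int32)))[0])
P={}
red=[one(c,(0,120,50),(8,255,255),bx) for c,bx in((S,(245,155,310,215)),(T,(230,195,310,260)))]
P["red top"]=[ell(b) for b in red]
P["green top"]=[ell(one(S,(45,90,75),(80,255,255),(305,220,370,280))),ell(one(T,(45,90,60),(80,255,255),(355,220,420,285)))]
for n,a,b in(("padA",(255,165,266,174),(239,219,249,232)),("padB",(285,176,298,186),(284,208,295,220))):
    P[n]=[one(S,(0,0,0),(180,255,95),a)[1],one(T,(0,0,0),(180,255,60),b)[1]]
for n,p in P.items():
    X,e=tri(S,p[0],T,p[1]); P[n+"X"]=X; print(n,p[0].round(1),p[1].round(1),"xyz",X.round(4),"gap",round(e,4))
# tray: outline against the wood, rays onto the rim plane
for n,c,bx in(("S",S,(305,220,370,280)),("T",T,(355,220,420,285))):
    u0,v0,u1,v1=bx; h=cv2.cvtColor(c["img"],cv2.COLOR_RGB2HSV)[v0:v1,u0:u1]
    m=cv2.morphologyEx((((h[...,2]<(135 if n=="S" else 95))|(h[...,0]>30))*255).astype(np.uint8),cv2.MORPH_OPEN,np.ones((5,5)))
    k=max(cv2.findContours(m,0,cv2.CHAIN_APPROX_NONE)[0],key=cv2.contourArea)[:,0]+[u0,v0]
    k=cv2.convexHull(k.astype(np.int32))[:,0]
    (ce,ax,an)=cv2.fitEllipse(k)
    for z in(0,.012):
        q=np.array([plane(c,*p,z)[:2] for p in k]);f=cv2.fitEllipse((q*1000).astype(np.float32))
        print("tray",n,"px",np.round(ce,1),"z",z,np.round(f[0],1),np.round(f[1],1),round(f[2],1))
E
python3 m.py
```

```text
red top [275.4 175.7] [266.9 219.5] xyz [0.5364 0.2116 0.0745] gap 0.0002Traceback (most recent call last):
  File "m.py", line 13, in <module>
    for n,p in P.items():
               ~~~~~~~^^
RuntimeError: dictionary changed size during iteration
```

```bash
sed -i 's/P\[n+"X"\]=X; //' m.py; python3 m.py
```

```text
red top [275.3 175.7] [267.1 219.5] xyz [0.5359 0.2111 0.0751] gap 0.0
green top [333.7 255.1] [394.4 261.4] xyz [ 0.5038 -0.1364  0.0227] gap 0.0008
padA [260. 170.] [244.2 224. ] xyz [0.5114 0.2668 0.0754] gap 0.0008
padB [291.3 180.8] [289.6 213.6] xyz [0.5631 0.1566 0.0766] gap 0.0007
tray S px [336.2 250.6] z 0 [ 536.1 -112.1] [123.2 169.7] 134.2
tray S px [336.2 250.6] z 0.012 [ 529.4 -119.1] [121.8 167.7] 134.2
tray T px [387.  253.1] z 0 [ 535.3 -114.5] [117.4 169.3] 132.2
tray T px [387.  253.1] z 0.012 [ 530.  -113.8] [116.2 167.6] 132.2
```

```bash
cat >> h.py <<'E'
def go(s,xyz,yaw):
    "shift to a TCP pose in the tool's present axes, and turn about tool z"
    Rm=R.from_euler('xyz',s["eef_rot"],degrees=True)
    return Rm.inv().apply(np.array(xyz)-s["position"]).round(4), round((s["eef_rot"][2]-yaw+180)%360-180,1)
E
python3 - <<'E'
from bench import ctrl, optics, job, read_state
from h import *
S=optics.capture("scene");T=optics.capture("top")
for n,a,b,z in(("red",(275.35,175.7),(267,219.5),.0795),("green",(333.7,255.1),(394.4,261.4),.028),("padA",(260,170),(244.2,224),.082),("padB",(291.3,180.8),(289.6,213.6),.082),("bottle",(282,147),(219,176),.0),("glass",(358,206),(357,190),0)):
    print(n,plane(S,*a,z)[:2].round(4),plane(T,*b,z)[:2].round(4))
print("goblet top",tri(S,(176,145),T,(150,285)),ctrl.finger_overhang)
s=read_state();print(s["position"],go(s,[.512,.266,.40],115))
E
```

```text
red [0.5335 0.2068] [0.5339 0.2103]
green [ 0.5014 -0.1394] [ 0.5011 -0.1358]
padA [0.5072 0.2599] [0.5089 0.2648]
padB [0.5594 0.1516] [0.5608 0.1554]
bottle [0.6965 0.4068] [0.6855 0.4053]
glass [ 0.7152 -0.0138] [ 0.714  -0.0047]
goblet top (array([0.2817673 , 0.38599011, 0.21078617]), np.float64(0.018970573060376437)) 0.0726
[0.15395984 0.52798174 0.30384833] (array([-0.4171, -0.1513, -0.0961]), np.float64(48.7))
```

Call:
{"method": "shift_gripper", "body": {
  "rows": [
    [[0, 0, -0.05, 0, 0], [0, 0, -0.046, 0, 0]]
  ],
  "squeeze": 30
}}

```text
time: 0.75
position: [0.1539, 0.5279, 0.4012]
eef_rot: [-180.0, -0.0, 163.7]
wrist_force: [0.4, 1.1, 0.0]
opening: 0.613
grasp_force: 0.0
```

Call:
{"method": "shift_gripper", "body": {
  "rows": [
    [[-0.046, -0.017, 0, 0, 0], [-0.046, -0.017, 0, 0, 0], [-0.046, -0.017, 0, 0, 0], [-0.046, -0.017, 0, 0, 0], [-0.046, -0.017, 0, 0, 0], [-0.046, -0.017, 0, 0, 0], [-0.046, -0.017, 0, 0, 0], [-0.046, -0.017, 0, 0, 0]]
  ]
}}

```text
time: 1.75
position: [0.4703, 0.2932, 0.4]
eef_rot: [180.0, 0.0, 163.7]
wrist_force: [0.3, -0.6, -0.3]
opening: -0.0
grasp_force: 0.0
```

Call:
{"method": "shift_gripper", "body": {
  "rows": [
    [[-0.046, -0.017, 0, 0, 0], [0, 0, 0, 9.7, 0], [0, 0, 0, 9.7, 0], [0, 0, 0, 9.7, 0], [0, 0, 0, 9.7, 0], [0, 0, 0, 9.7, 0], [0, 0, 0, 0, 0]]
  ]
}}

```text
time: 2.62
position: [0.5086, 0.2652, 0.3999]
eef_rot: [-180.0, 0.0, 115.3]
wrist_force: [0.2, 0.5, 0.6]
opening: -0.001
grasp_force: 0.0
```

```bash
python3 -c "
from bench import ctrl, optics, job, read_state
from h import *
s=read_state();print(s['position'],s['eef_rot'],s['wrist_force'],s['opening'],go(s,[.509,.263,.17],115))"
```

```text
[0.50855955 0.26516636 0.39985912] [-1.79993728e+02  3.76041888e-04  1.15303103e+02] [0.16034572 0.51025691 0.57871273] -0.0009297659856591249 (array([-0.0021, -0.0005,  0.2299]), np.float64(0.3))
```

Call:
{"method": "shift_gripper", "body": {
  "rows": [
    [[-0.002, 0, 0.045, 0, 0], [0, 0, 0.045, 0, 0], [0, 0, 0.045, 0, 0], [0, 0, 0.045, 0, 0], [0, 0, 0.045, 0, 0], [0, 0, 0, 0, 0]]
  ]
}}

```text
time: 3.38
position: [0.5082, 0.2629, 0.1724]
eef_rot: [-179.7, -0.0, 115.4]
wrist_force: [0.5, 0.2, 0.4]
opening: 0.001
grasp_force: 0.0
```

```bash
python3 - <<'E'
from bench import ctrl, optics, job, read_state
from h import *
S=optics.capture("scene")["img"][120:220,230:350,::-1];T=optics.capture("top")["img"][160:260,210:330,::-1]
cv2.imwrite("pics/press0.png",np.hstack([cv2.resize(i,(400,333),interpolation=cv2.INTER_CUBIC) for i in(S,T)]))
E
```

```text
(no output)
```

View pics/press0.png

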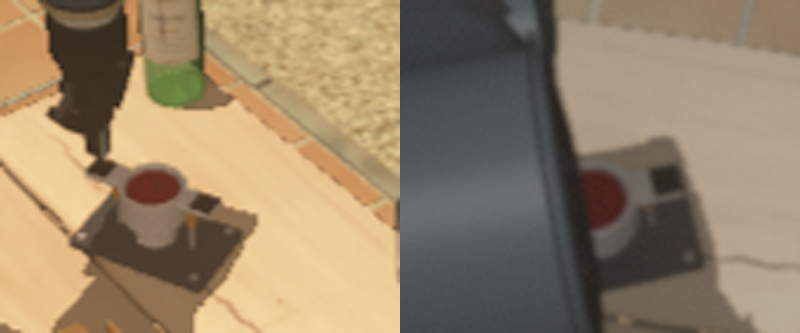

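The fingertips, at crop (97,158), hang just above the left pad at (102,168), clear of the bottle. Pressing now.

Call:
{"method": "shift_gripper", "body": {
  "rows": [
    [[0, 0, 0.01, 0, 0], [0, 0, 0.008, 0, 0], [0, 0, 0.006, 0, 0], [0, 0, 0.006, 0, 0]]
  ]
}}

```text
time: 3.98
position: [0.5095, 0.2635, 0.145]
eef_rot: [180.0, 0.0, 115.3]
wrist_force: [-1.4, -1.7, 5.7]
opening: -0.003
grasp_force: 2.9
```

Call:
{"method": "shift_gripper", "body": {
  "rows": [
    [[0, 0, 0.006, 0, 0], [0, 0, 0.005, 0, 0], [0, 0, 0.004, 0, 0], [0, 0, 0, 0, 0]]
  ]
}}

```text
time: 4.47
position: [0.5095, 0.2634, 0.1298]
eef_rot: [180.0, 0.0, 115.2]
wrist_force: [0.1, -0.4, -0.4]
opening: 0.0
grasp_force: 0.0
```

Call:
{"method": "shift_gripper", "body": {
  "rows": [
    [[0, 0, 0.003, 0, 0], [0, 0, 0.002, 0, 0], [0, 0, 0, 0, 0]]
  ]
}}

```text
time: 4.85
position: [0.5095, 0.2634, 0.1249]
eef_rot: [180.0, -0.0, 115.2]
wrist_force: [0.2, 0.1, 1.3]
opening: -0.001
grasp_force: 0.7
```

Call:
{"method": "shift_gripper", "body": {
  "rows": [
    [[0, 0, 0.001, 0, 0], [0, 0, 0, 0, 0]]
  ]
}}

```text
time: 5.1
position: [0.5096, 0.2635, 0.1246]
eef_rot: [180.0, -0.0, 115.2]
wrist_force: [-3.8, -0.8, 10.1]
opening: 0.001
grasp_force: 5.2
```

The stop is reached: tips at 0.052 m with the force rising. I'll back off, open and remeasure the puck.

Call:
{"method": "shift_gripper", "body": {
  "rows": [
    [[0, 0, -0.01, 0, 0], [0, 0, -0.04, 0, 0], [0, 0, -0.05, 0, 0], [0, 0, -0.03, 0, 1], [-0.04, 0, 0, 0, 1], [-0.04, 0, 0, 0, 1], [-0.04, 0, 0, 0, 1], [0, 0, 0, 0, 1]]
  ]
}}

```text
time: 6.1
position: [0.5614, 0.1528, 0.2541]
eef_rot: [180.0, 0.0, 115.1]
wrist_force: [-0.5, 0.9, -0.3]
opening: 0.995
grasp_force: 0.0
```

```bash
python3 - <<'E'
from bench import ctrl, optics, job, read_state
from h import *
S=optics.capture("scene");T=optics.capture("top")
cv2.imwrite("pics/up.png",np.hstack([cv2.resize(i,(400,333),interpolation=cv2.INTER_CUBIC) for i in(S["img"][120:220,230:350,::-1],T["img"][160:260,210:330,::-1])]))
s=read_state();print(s["position"],s["opening"],ctrl.finger_overhang)
E
```

```text
[0.56044059 0.15486383 0.25396373] 0.9992402215226036 0.0726
```

View pics/up.png

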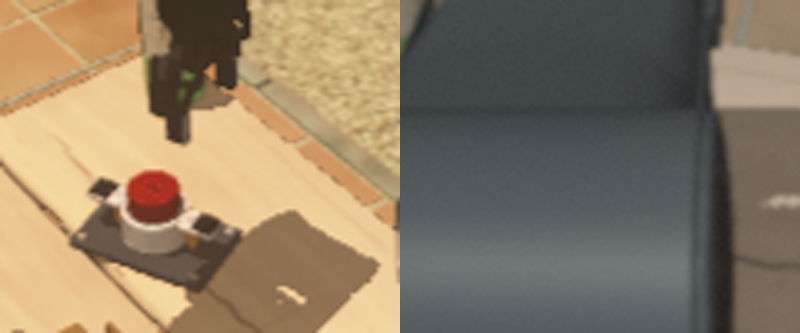

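The puck now stands up through the ring: its top face is at scene crop (153,184), pixel (276,175), the same axis as before. The arm hides it in the top view. I'll centre over it and descend.

```bash
python3 -c "
from bench import ctrl, optics, job, read_state
from h import *
print(go(read_state(),[.534,.2085,.126],115))"
```

```text
(array([ 0.0598, -0.0011,  0.128 ]), np.float64(0.2))
```

Call:
{"method": "shift_gripper", "body": {
  "rows": [
    [[0.03, -0.001, 0, 0, 1], [0.03, 0, 0, 0, 1], [0, 0, 0.03, 0, 1], [0, 0, 0.03, 0, 1], [0, 0, 0, 0, 1]]
  ],
  "squeeze": 22
}}

```text
time: 6.82
position: [0.5327, 0.2094, 0.1923]
eef_rot: [-179.8, -0.0, 115.3]
wrist_force: [0.2, -0.7, -0.1]
opening: 1.002
grasp_force: 0.0
```

```bash
python3 - <<'E'
from bench import ctrl, optics, job, read_state
from h import *
S=optics.capture("scene")
cv2.imwrite("pics/pre.png",cv2.resize(S["img"][130:220,225:335,::-1],(660,540),interpolation=cv2.INTER_CUBIC))
s=read_state();print(go(s,[.534,.2085,.126],115))
E
```

```text
(array([-0.001 ,  0.0001,  0.0679]), np.float64(0.3))
```

View pics/pre.png

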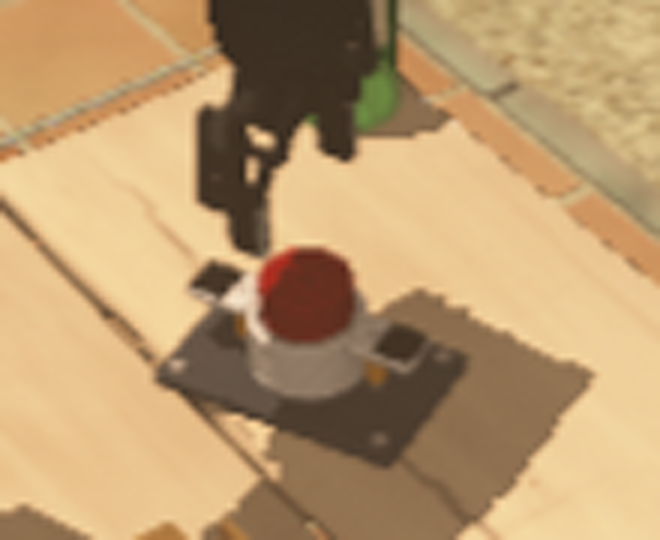

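The fingers straddle the puck: near tip at crop (250,245), far tip at (340,150), puck top at (308,290). I'll check their midpoint against the plane at tip height, then go down.

```bash
python3 - <<'E'
from bench import ctrl, optics, job, read_state
from h import *
S=optics.capture("scene")
for z in(.12,.13): print([plane(S,225+u/6,130+v/6,z)[:2].round(3) for u,v in((250,245),(340,150),(295,198))])
print(plane(S,225+308/6,130+283/6,.078))
E
```

```text
[array([0.501, 0.205]), array([0.586, 0.242]), array([0.542, 0.223])]
[array([0.495, 0.195]), array([0.579, 0.232]), array([0.536, 0.212])]
[0.53282739 0.20019601 0.078     ]
```

Call:
{"method": "shift_gripper", "body": {
  "rows": [
    [[-0.001, 0, 0.025, 0, 1], [0, 0, 0.02, 0, 1], [0, 0, 0.013, 0, 1], [0, 0, 0.008, 0, 1], [0, 0, 0, 0, 1]]
  ]
}}

```text
time: 7.55
position: [0.5346, 0.2079, 0.1281]
eef_rot: [180.0, 0.0, 115.2]
wrist_force: [-0.6, 0.1, -0.7]
opening: 1.001
grasp_force: 0.0
```

Call:
{"method": "shift_gripper", "body": {
  "rows": [
    [[0, 0, 0.003, 0, 0.8], [0, 0, 0, 0, 0.75], [0, 0, 0, 0, 0.7], [0, 0, 0, 0, 0.66], [0, 0, 0, 0, 0.6], [0, 0, 0, 0, 0.5], [0, 0, 0, 0, 0.5], [0, 0, 0, 0, 0.5]]
  ],
  "squeeze": 22
}}

```text
time: 8.55
position: [0.5347, 0.2078, 0.1253]
eef_rot: [180.0, 0.0, 115.2]
wrist_force: [-1.4, -0.4, 6.5]
opening: 0.622
grasp_force: 22.8
```

Call:
{"method": "shift_gripper", "body": {
  "rows": [
    [[0, 0, 0, 0, 0.5], [0, 0, 0, 0, 0.5]]
  ]
}}

```text
time: 8.8
position: [0.5347, 0.2078, 0.1253]
eef_rot: [180.0, 0.0, 115.2]
wrist_force: [-0.4, -0.7, 5.1]
opening: 0.627
grasp_force: 22.8
```

Held at 22.8 N, opening 0.627 (53 mm). Lifting.

Call:
{"method": "shift_gripper", "body": {
  "rows": [
    [[0, 0, -0.003, 0, 0.5], [0, 0, -0.008, 0, 0.5], [0, 0, -0.02, 0, 0.5], [0, 0, -0.03, 0, 0.5], [0, 0, -0.04, 0, 0.5], [0, 0, -0.04, 0, 0.5], [0, 0, 0, 0, 0.5], [0, 0, 0, 0, 0.5]]
  ]
}}

```text
time: 9.8
position: [0.5342, 0.2077, 0.2653]
eef_rot: [-179.9, -0.0, 115.2]
wrist_force: [-0.6, 0.6, -0.9]
opening: 0.622
grasp_force: 23.4
```

```bash
python3 - <<'E'
from bench import ctrl, optics, job, read_state
from h import *
S=optics.capture("scene")
cv2.imwrite("pics/lift.png",cv2.resize(S["img"][130:220,225:335,::-1],(660,540),interpolation=cv2.INTER_CUBIC))
s=read_state();print(go(s,[.555,-.090,.266],44))
E
```

```text
(array([-0.2781, -0.1079, -0.001 ]), np.float64(71.2))
```

View pics/lift.png

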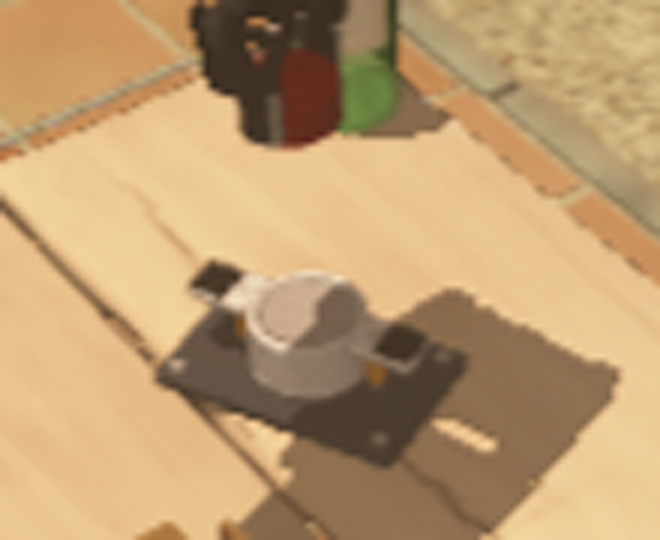

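The puck hangs between the fingers at crop (310,95), and the disc lies in the ring at (305,310). Now carrying it to the tray.

Call:
{"method": "shift_gripper", "body": {
  "rows": [
    [[-0.035, -0.0135, 0, 0, 0.5], [-0.035, -0.0135, 0, 0, 0.5], [-0.035, -0.0135, 0, 0, 0.5], [-0.035, -0.0135, 0, 0, 0.5], [-0.035, -0.0135, 0, 0, 0.5], [-0.035, -0.0135, 0, 0, 0.5], [-0.035, -0.0135, 0, 0, 0.5], [-0.034, -0.0135, 0, 0, 0.5]]
  ]
}}

```text
time: 10.85
position: [0.5554, -0.0918, 0.2646]
eef_rot: [-179.9, -0.1, 115.2]
wrist_force: [1.2, 0.0, -0.9]
opening: 0.623
grasp_force: 23.4
```

Call:
{"method": "shift_gripper", "body": {
  "rows": [
    [[0, 0, 0, 9, 0.5], [0, 0, 0, 9, 0.5], [0, 0, 0, 9, 0.5], [0, 0, 0, 9, 0.5], [0, 0, 0, 9, 0.5], [0, 0, 0, 9, 0.5], [0, 0, 0, 9, 0.5], [0, 0, 0, 8, 0.5]]
  ]
}}

```text
time: 11.85
position: [0.5554, -0.0905, 0.2645]
eef_rot: [-179.9, 0.1, 44.0]
wrist_force: [-0.5, 0.3, -0.4]
opening: 0.62
grasp_force: 23.4
```

Call:
{"method": "shift_gripper", "body": {
  "rows": [
    [[0, 0, 0.04, 0, 0.5], [0, 0, 0.04, 0, 0.5], [0, 0, 0.03, 0, 0.5], [0, 0, 0.02, 0, 0.5], [0, 0, 0, 0, 0.5]]
  ]
}}

```text
time: 12.48
position: [0.5547, -0.0904, 0.1337]
eef_rot: [-179.8, 0.1, 44.2]
wrist_force: [-0.2, 0.3, -0.6]
opening: 0.619
grasp_force: 23.5
```

```bash
python3 - <<'E'
from bench import ctrl, optics, job, read_state
from h import *
S=optics.capture("scene");T=optics.capture("top")
cv2.imwrite("pics/over.png",np.hstack([cv2.resize(i,(400,400),interpolation=cv2.INTER_CUBIC) for i in(S["img"][190:290,290:390,::-1],T["img"][190:290,340:440,::-1])]))
s=read_state();print(go(s,[.555,-.090,.0775],44))
E
```

```text
(array([-0.0001, -0.001 ,  0.0584]), np.float64(0.2))
```

View pics/over.png

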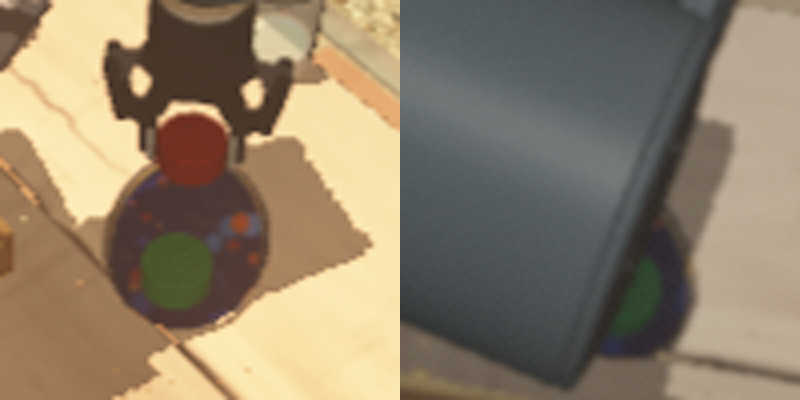

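The puck hangs at scene crop (193,148) over the free end of the tray, fingers across the short axis, with the green puck clear at (177,270). Lowering.

Call:
{"method": "shift_gripper", "body": {
  "rows": [
    [[0, 0, 0.02, 0, 0.5], [0, 0, 0.015, 0, 0.5], [0, 0, 0.01, 0, 0.5], [0, 0, 0.006, 0, 0.5], [0, 0, 0, 0, 0.5], [0, 0, 0, 0, 0.5]]
  ]
}}

```text
time: 13.32
position: [0.556, -0.0907, 0.0853]
eef_rot: [180.0, -0.0, 44.2]
wrist_force: [0.4, -0.2, -1.0]
opening: 0.622
grasp_force: 23.5
```

Call:
{"method": "shift_gripper", "body": {
  "rows": [
    [[0, 0, 0, 0, 0.5], [0, 0, 0, 0, 0.5]]
  ]
}}

```text
time: 13.58
position: [0.5559, -0.0907, 0.0851]
eef_rot: [180.0, -0.0, 44.2]
wrist_force: [-0.1, -0.2, -1.0]
opening: 0.621
grasp_force: 23.5
```

Call:
{"method": "shift_gripper", "body": {
  "rows": [
    [[0, 0, 0.003, 0, 0.5], [0, 0, 0.002, 0, 0.5], [0, 0, 0.002, 0, 0.5], [0, 0, 0, 0, 0.5]]
  ]
}}

```text
time: 14.08
position: [0.5557, -0.0906, 0.0777]
eef_rot: [-180.0, 0.0, 44.2]
wrist_force: [-1.0, 1.0, -0.8]
opening: 0.623
grasp_force: 23.5
```

Call:
{"method": "shift_gripper", "body": {
  "rows": [
    [[0, 0, 0.001, 0, 0.5], [0, 0, 0, 0, 0.5]]
  ]
}}

```text
time: 14.32
position: [0.5558, -0.0906, 0.0769]
eef_rot: [-180.0, 0.0, 44.2]
wrist_force: [-0.6, 0.1, -0.0]
opening: 0.623
grasp_force: 23.5
```

Call:
{"method": "shift_gripper", "body": {
  "rows": [
    [[0, 0, 0.001, 0, 0.5], [0, 0, 0, 0, 0.5]]
  ]
}}

```text
time: 14.58
position: [0.5558, -0.0906, 0.0758]
eef_rot: [-180.0, 0.0, 44.2]
wrist_force: [0.2, -0.2, -0.1]
opening: 0.622
grasp_force: 23.5
```

Call:
{"method": "shift_gripper", "body": {
  "rows": [
    [[0, 0, 0.0005, 0, 0.5], [0, 0, 0, 0, 0.5]]
  ]
}}

```text
time: 14.82
position: [0.5558, -0.0906, 0.0756]
eef_rot: [180.0, -0.0, 44.2]
wrist_force: [-1.5, 1.2, 2.3]
opening: 0.62
grasp_force: 23.8
```

Call:
{"method": "shift_gripper", "body": {
  "rows": [
    [[0, 0, 0.0005, 0, 0.5], [0, 0, 0, 0, 0.5]]
  ]
}}

```text
time: 15.08
position: [0.5559, -0.0907, 0.0755]
eef_rot: [180.0, -0.0, 44.2]
wrist_force: [-3.5, 0.3, 9.7]
opening: 0.622
grasp_force: 24.3
```

The puck touches the floor at the expected height, with about 10 N. Releasing in small steps.

Call:
{"method": "shift_gripper", "body": {
  "rows": [
    [[0, 0, -0.0005, 0, 0.5], [0, 0, 0, 0, 0.66], [0, 0, 0, 0, 0.7], [0, 0, 0, 0, 0.75], [0, 0, 0, 0, 0.8], [0, 0, 0, 0, 0.8], [0, 0, 0, 0, 0.8]]
  ]
}}

```text
time: 15.95
position: [0.5558, -0.0906, 0.0754]
eef_rot: [-180.0, 0.0, 44.2]
wrist_force: [0.3, 0.3, -0.1]
opening: 0.799
grasp_force: 0.0
```

Call:
{"method": "shift_gripper", "body": {
  "rows": [
    [[0, 0, -0.005, 0, 0.8], [0, 0, -0.01, 0, 0.8], [0, 0, -0.03, 0, 0.8], [0, 0, -0.05, 0, 0.8], [0, 0, -0.05, 0, 0.8], [0, 0, -0.05, 0, 0.8], [0, 0, -0.03, 0, 0.8], [0, 0, 0, 0, 0.8]]
  ]
}}

```text
time: 16.95
position: [0.5563, -0.0907, 0.3034]
eef_rot: [179.8, -0.2, 44.2]
wrist_force: [0.8, 0.0, -0.3]
opening: 0.801
grasp_force: 0.0
```

Call:
{"method": "shift_gripper", "body": {
  "rows": [
    [[0, -0.05, 0, 0, 0.8], [0, -0.05, 0, 0, 0.8], [0, -0.05, 0, 0, 0.8], [0, -0.05, 0, 0, 0.8], [0, 0, 0, 0, 0.8], [0, 0, 0, 0, 0.8]]
  ]
}}

```text
time: 17.7
position: [0.4164, 0.0525, 0.3002]
eef_rot: [180.0, 0.0, 44.3]
wrist_force: [-0.2, -0.7, 0.3]
opening: 0.798
grasp_force: 0.0
```

```bash
python3 - <<'E'
from bench import ctrl, optics, job, read_state
from h import *
S=optics.capture("scene");T=optics.capture("top")
cv2.imwrite("pics/end.png",np.hstack([cv2.resize(i,(400,267),interpolation=cv2.INTER_CUBIC) for i in(S["img"][150:290,220:430,::-1],T["img"][160:300,220:430,::-1])]))
for n,c,bx in(("S",S,(305,220,370,280)),("T",T,(355,220,420,285))):
    for col,lo,hi in(("red",(0,150,50),(8,255,255)),("green",(45,90,60),(80,255,255))):
        for b in blobs(c["img"],lo,hi,bx,60)[:1]: print(n,col,b[0],b[1].round(1),plane(c,*b[1],.028)[:2].round(4))
E
```

```text
S red 247 [336.9 238.9] [ 0.5492 -0.0977]
S green 205 [333.7 255.1] [ 0.5013 -0.1395]
T red 258 [379.  240.4] [ 0.5532 -0.0883]
T green 320 [394.3 261.5] [ 0.5007 -0.1357]
```

View pics/end.png

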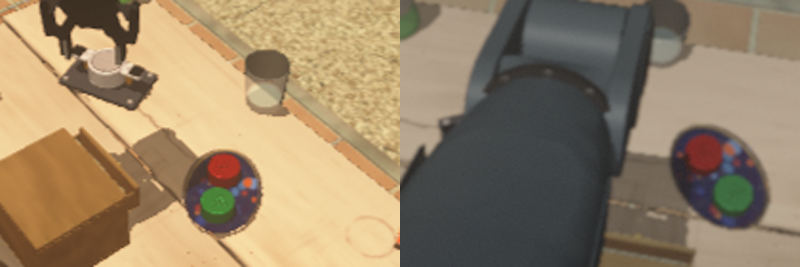

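Both views show the red puck flat on the free half of the tray, at (224,168) and (704,153). It is about 70 mm from the green puck, which hasn't moved. The ring is down with the disc in it, and the arm is clear.

```bash
python3 -c "
from bench import ctrl, optics, job, read_state
print(job.sign_off())"
```

```text
the job is handed in; nothing more can be done
None
```

I pressed the ring fully down, set the red puck flat on the tray's free half, an estimated 5 mm or less from the free spot, with about 23 N of grip and a 10 N touchdown, left the disc on its post, and handed the job in; no verdict was returned.

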